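Free two jammed moisture tins at the throat of a feeder tray

ROBOT

A 6-joint arm with a two-finger parallel gripper is mounted at the origin on a cart in front of the work surface, level with it; the furniture and walls round the work are solid. World frame = base frame: x ahead of the robot, y to its left, z up, the work surface at z = 0. Lengths are in m, angles in rad, forces in N, time in s.
With the tool pointing down it reaches from about 0.275 to 0.75 m from the base axis. Payload 10.2 kg.
Tool frame: the origin (TCP) lies on the centre line of the jaws, within the pads' length; the fingertips stand 25 mm ahead of it and the grasp point (between the pads) lies 6 mm ahead of it; z points along the fingers, y is the line along which they close (so a half turn about z gives the same grasp; the last joint's range is limited). The gripper opens to 85 mm and grips with 20 to 120 N. Pads are 22 mm wide; open, the fingers measure 114 mm over their backs; the gripper's body (76 mm by 85 mm) begins 54 mm behind the grasp point. The pads swing forward as they close: fully open they stand 13 mm farther back than shut.
Start: joints at [-1.443, 0.313, 1.498, -0, 1.331, -0.223], TCP at [0.18, -0.493, 0.256] pointing down, gripper open.
Joint ranges: [-2.94, 2.94], [-0.97, 2.17], [0.19, 2.56], [-1.23, 4.37], [0.02, 3.11], [-2.88, 2.88]. Speed limits (rad/s): [2.39, 2.39, 3.01, 3.14, 3.14, 3.14].

INTERFACE

Orientations are given as a 3x3 rotation matrix whose columns are the frame's x, y, z axes.
In Python, from plant import readout, imaging, env gives the robot as it stands.
- The arm moves only by the tool move_arm, never from a script. Its argument "steps" is a list of rows, each an object of numbers: "fingers": the opening, from 0 (shut) to 1 (fully open); "dx", "dy", "dz": the shift along the world's x, y, z in units of 30 mm (1.0 is 30 mm); "rx", "ry", "rz": the turn, a rotation vector about the world's x, y, z in degrees. In form: [{"fingers": .., "dx": .., "dy": .., "dz": .., "rx": .., "ry": .., "rz": ..}, ...]. A call has 1 to 5 rows; each row shifts and turns the commanded pose from where the row before left it; what a row does not reach is not made up. A row lasts 1/10 s, in which the tool goes at most 50 mm and 8.59 degrees, less where a joint would pass 70% of its speed; a pose out of reach is approached as far as the arm can. A call is refused whole if a number of a shift passes 1 or a number of a turn 8.59, either way. A call with a gripper value outside its range is refused whole. The fingers move at their own pace and stop on an object; "squeeze" is the grip in N (left out, the last holds). Time passes only in rows, so rows that do not move let the fingers close. It gives the time, the measured TCP pose, the force, the opening and the grip force at its end, in the units of the state.
- readout.get_state(): the state, without advancing time (a new reading comes with each control period).
- imaging.snapshot(name): name is "side" or "top" or "wrist"; returns a dict with "frame" (384x512x3 uint8, red, green, blue), "depth" (384x512 float32, m along the optical axis (not along the pixel's ray), 0 where there is no reading), "fx", "fy", "cx", "cy" (pixels), "position" and "orientation" of the camera in the world. Camera axes: x right, y down, z forward; pixel columns grow to the right and rows downward; lengths in m; the calibration is good to about 2 mm. The wrist camera is an equidistant fisheye: a pixel r from the principal point sees the ray r / f radians off the axis. A picture is of the moment at which its call begins.
- env.hand_in(): hands the job in; it is judged then, once.
Trained networks look in a picture, given as the dict that the camera call returned (one of the last four; its "shot" number tells which), for a name from the list of things; names that differ only in an ending like _2 or _b are one class to them, and where a whole thing is asked for, a point or a joint stands for the part that bears it (a point fixed in the world has none). Each returns a list of dicts, best first, with "score" (0 to 1); they miss things now and then, are a little off and sometimes report something else, mostly with a low value. They report only what shows in the picture. A call takes as long as a camera call. They do not tell look-alikes from the thing itself.
- imaging.silhouettes(target, picture): "mask" (384x512 bool, what is visible of it) and "xy" ([column, row] in pixels, amid what is visible of it).
- imaging.spot_point(target, picture): "xy" ([column, row] in pixels: a listed point, or the origin of a listed thing).
The state is a dict: "time_s": time; "joints": joint angles; "qd": joint speeds; "joint_efforts": joint torques, N m; "eef_pos": TCP position; "tool_rot": TCP orientation; "ft_force": force on the tool from outside, world axes, zero at the start; "ft_torque": the same for the moment, N m; "gripper_width": finger opening in m; "grip_force": force on a finger pad.
Only numpy, scipy, OpenCV 4.12 (cv2) and the standard library are available. Lean on these libraries where they do the work, as an engineer would, in place of code of your own. Each camera call takes 0.05 s, during which the arm holds its last target. There are 200 camera calls.

TASK

Two round moisture tins have jammed side by side at the narrow throat of the feeder tray. From the lane side, nudge the open tin straight back about six centimetres into the bay; then slide the lidded tin through the throat and along the lane until it bears gently but firmly on the sprung stop pad, and leave it standing there. Only push the tins along the tray floor, without lifting, tipping or forcing them, and leave the vials and the brass weight where they are.

Things in the scene. Friction and masses are not known exactly. Their poses are not given: they have to be found in the camera images.
- rack: Feeder tray, fixed: floor plate 158 x 310 mm, 4 mm thick, grey walls with tops 28 mm above the bench, open above. Origin: on the bench on the lane's middle line where bay ends and funnel begins; +y runs along the lane to the end stop, +x to the fixed bay wall, z up. Bay: y -125 to 0 mm, fixed wall face at x = +56 mm, blue sprung guide face at x = -48 mm when free.
- throat (a point): Point on the tray floor on the middle line, 31 mm ahead of the tray's origin, where the two slippery white funnel walls (from x = +-56 mm at y = 0, at 30 degrees to the lane) have closed in to the 76 mm wide throat, x = +-38 mm. From here the straight lane, 76 mm wide inside, runs to y = 130 mm. Axes as the tray.
- guide (a joint): Blue sprung guide bar (98 mm long, 20 mm high) on the bay's -x side: 0 = free, grows to 0.012 m as pushed outward; 1.5 N at 0 and 0.5 N more per mm. It squeezes both tins against each other and the fixed wall, so the open tin takes about 4 to 14 N to slide back (dragging the other up to 25 mm along) and the pair cannot be forced forward. With the open tin 30 mm behind the lidded one the squeeze is gone.
- stop: End stop: aluminium bracket 60 x 12 x 40 mm fixed across the lane's end, 150 mm ahead of the tray's origin; origin at its underside, on the tray floor; axes as the tray. A hand-set screw in it carries a black rubber pad facing the throat. The screw is set differently each time and not measured: the pad's face stands anywhere from 38 to 62 mm before this origin, so feel for it.
- stop_bore (a point): Centre of the screw in the stop's bracket, 22 mm above the tray floor, on the lane's middle line. The rubber pad on the screw is 28 mm across and sprung: it begins to yield at 3.5 N, then 3.5 N more per mm, and bottoms at 8 mm. A good seating presses it with about 6 to 10 N; 4.5 N counts, over 16 N is too much. The fingers must never press a tin with over 25 N.
- lidded_tin_mid (a point): Centre, half-way up, of the closed aluminium tin with a flat lid: body 60 mm across (lid 63), 42 mm high, about 0.1 kg; it stands on the tray floor in the +x half of the bay, against the fixed wall near the start of the funnel. z is its upright axis.
- open_tin_mid (a point): Centre, half-way up, of the open aluminium tin with brown soil in it: 52 mm across, 40 mm high, about 0.1 kg; the blocking piece, in the -x half of the bay between the blue guide and the lidded tin, a little behind it. Part of its front shows through the throat. z is its upright axis.
- red_vial: Squat clear vial with red cap, 34 mm across, 35 mm high, standing on the bench just behind the bay end of the tray; bystander. Origin: underside centre.
- brass_weight: Brass balance weight with knob, 28 mm across, 38 mm high, on the bench beyond the tray; bystander. Origin: underside centre.
- tall_vial: Vial with red cap, 28 mm across, 65 mm high, on the bench on the robot's side of the tray; bystander. Origin: underside centre.
Mind the look-alikes: they are no part of the job. Leave any pink look-alike of the stop alone.

How it is judged:
On the way, in this order (a step that is already met when the one before it is completed fails the run):
1. the open tin is pushed back in the bay, to at least 58 mm behind the tray's origin (the mouth of the funnel), while the lidded tin still waits before the throat (y of open_tin_mid in the frame of rack below -0.058 m and y of lidded_tin_mid in the frame of rack below 0.012 m), for 0.2 s.
2. the lidded tin, in the lane, presses the sprung stop pad with more than 4.5 N (contact force between lidded_tin and stop above 4.5 N and y of lidded_tin_mid in the frame of rack above 0.045 m), for 0.1 s.
At the end, for the whole second after the job is handed in: The lidded tin, after having pressed the stop pad, stands upright (within 0.1 rad) in the lane on the tray floor, its centre at least 50 mm past the tray's origin; the open tin stands upright in the bay, its centre 45 to 120 mm behind the tray's origin (the mouth of the funnel); both are at rest (y of lidded_tin_mid in the frame of rack above 0.05 m and x of lidded_tin_mid in the frame of rack between -0.012 and 0.012 m and z of each of lidded_tin_mid, open_tin_mid in the frame of rack below 0.03 m and angle between each of lidded_tin_mid, open_tin_mid's own z axis and vertical below 0.1 rad and linear speed of each of lidded_tin, open_tin below 0.02 m/s and y of open_tin_mid in the frame of rack between -0.12 and -0.045 m); the robot touches nothing.
It fails at once if a tin is lifted more than 10 mm off the tray floor (z of any of lidded_tin_mid, open_tin_mid in the frame of rack above 0.034 m).
It fails at once if a tin is tipped by more than 0.35 rad (angle between any of lidded_tin_mid, open_tin_mid's own z axis and vertical above 0.35 rad).
It fails at once if a tin is forced: the fingers press it with more than 25 N (contact force between the fingers and lidded_tin above 25 N or contact force between the fingers and open_tin above 25 N).
It fails at once if the stop pad is pressed with more than 16 N (contact force between lidded_tin and stop above 16 N).
It fails at once if a vial or the brass weight is moved by more than 12 mm (distance of any of red_vial, brass_weight, tall_vial from where it was at the start of the episode above 0.012 m).
It also fails if it takes over 54 s, if anything falls off the work surface, if the arm or the gripper's body presses on something with over 40 N, if the wrist force passes 120 N, or if a joint passes its speed limit or range.

## Working session

There is one attempt and no reset: what is moved stays moved. The work goes in short steps, Python scripts to look and compute and a tool call to move; the robot and the scene stay as the last step left them, time stands still between calls to the robot, and variables do not carry over. Pictures are saved under pics/ and viewed, at most 13 in all, crops included, and the job is handed in when it is done.

Besides the shell and the picture viewer there is one more tool, called after "Emit:" as name([rows], argument=value, ...), one row to a line, values as JSON. move_arm: Moves the arm, as the interface text tells. Its arguments: {"type":"object","properties":{"steps":{"type":"array"},"squeeze":{"type":"number"}},"required":["steps"]}

```bash
mkdir -p pics; ls; cat > h.py <<'E'
import numpy as np, cv2
from plant import readout, imaging, env
def ray(p,uv):
    u=(np.array(uv,float)-[p['cx'],p['cy']])/[p['fx'],p['fy']]
    return np.array(p['orientation'])@np.array([u[0],u[1],1.0])
def atz(p,uv,z):
    d=ray(p,uv);o=np.array(p['position']);return o+d*(z-o[2])/d[2]
def proj(p,X):
    c=np.array(p['orientation']).T@(np.array(X)-p['position']);return [p['fx']*c[0]/c[2]+p['cx'],p['fy']*c[1]/c[2]+p['cy']]
def save(p,n): cv2.imwrite('pics/'+n+'.png',p['frame'][:,:,::-1])
E
python3 - <<'E'
from h import *
s=readout.get_state();print(s['time_s'],s['eef_pos'],s['ft_force'],s['gripper_width'])
ps=[imaging.snapshot(n) for n in('top','side')]
cv2.imwrite('pics/a.png',np.hstack([cv2.resize(p['frame'],(800,600))[:, :,::-1] for p in ps[:1]]));save(ps[1],'b')
for p in ps:
  print(p['position'],np.round(p['orientation'],3).tolist(),p['fx'])
  for n in ['rack','throat','guide','stop','stop_bore','lidded_tin_mid','open_tin_mid','red_vial','brass_weight','tall_vial']:
    r=imaging.spot_point(n,p) if n!='guide' else imaging.silhouettes(n,p)
    for q in r[:3]:
      xy=q['xy'];z={'throat':.004,'stop':.004,'stop_bore':.026,'lidded_tin_mid':.025,'open_tin_mid':.024}.get(n,0)
      print(n,round(q['score'],2),np.round(xy,1),np.round(atz(p,xy,z),4))
E
```

```text
pics
0.0 [ 0.18038451 -0.49280511  0.2557376 ] [ 0.21286431  0.14564844 -0.32516704] 0.08545987998817559
[ 0.46809872 -0.05215804  0.99080376] [[-0.003, -0.996, 0.086], [-1.0, 0.004, 0.01], [-0.01, -0.086, -0.996]] 426.39252316708127
rack 0.58 [252.4 174. ] [ 0.5929 -0.0417  0.    ]
rack 0.29 [189.5 180.1] [0.5792 0.1056 0.    ]
throat 0.86 [239.  174.9] [ 0.5905 -0.0105  0.004 ]
guide 0.59 [276.9 198.7] [ 0.5348 -0.0985  0.    ]
stop 0.83 [184.6 181.9] [0.5746 0.1164 0.004 ]
stop 0.56 [169.1 278.1] [0.3536 0.1496 0.004 ]
stop_bore 0.81 [187.3 180.8] [0.5747 0.1065 0.026 ]
stop_bore 0.7 [168.4 281.7] [0.3482 0.1466 0.026 ]
lidded_tin_mid 0.6 [255.4 161.9] [ 0.6176 -0.0489  0.025 ]
open_tin_mid 0.74 [261.  183.8] [ 0.5673 -0.0614  0.024 ]
red_vial 0.73 [327.3 150.6] [ 0.6474 -0.2177  0.    ]
brass_weight 0.41 [231.1 127.7] [0.7034 0.0083 0.    ]
tall_vial 0.61 [219.9 236.5] [0.4477 0.034  0.    ]
tall_vial 0.32 [252.6 173.4] [ 0.5944 -0.0421  0.    ]
[ 0.54301445 -0.73294417  0.56136939] [[1.0, -0.025, -0.005], [-0.01, -0.569, 0.822], [-0.023, -0.822, -0.57]] 348.7180405624943
rack 0.85 [278.6 221.3] [ 0.5927 -0.0394  0.    ]
throat 0.8 [273.4 217.1] [ 0.58   -0.0267  0.004 ]
guide 0.45 [257.5 234.1] [ 0.5383 -0.0869  0.    ]
stop 0.85 [194.  182.4] [0.351 0.15  0.004]
stop 0.82 [270.8 186.6] [0.5795 0.1166 0.004 ]
stop_bore 0.73 [268.3 181.6] [0.5721 0.1095 0.026 ]
lidded_tin_mid 0.81 [289.8 213.8] [ 0.6203 -0.0416  0.025 ]
open_tin_mid 0.88 [266.4 217.2] [ 0.5613 -0.0518  0.024 ]
red_vial 0.56 [306.2 270.5] [ 0.6416 -0.2093  0.    ]
brass_weight 0.66 [317.8 211.4] [ 0.6984 -0.0021  0.    ]
tall_vial 0.75 [219.2 203.3] [0.4344 0.0454 0.    ]
```

View pics/a.png

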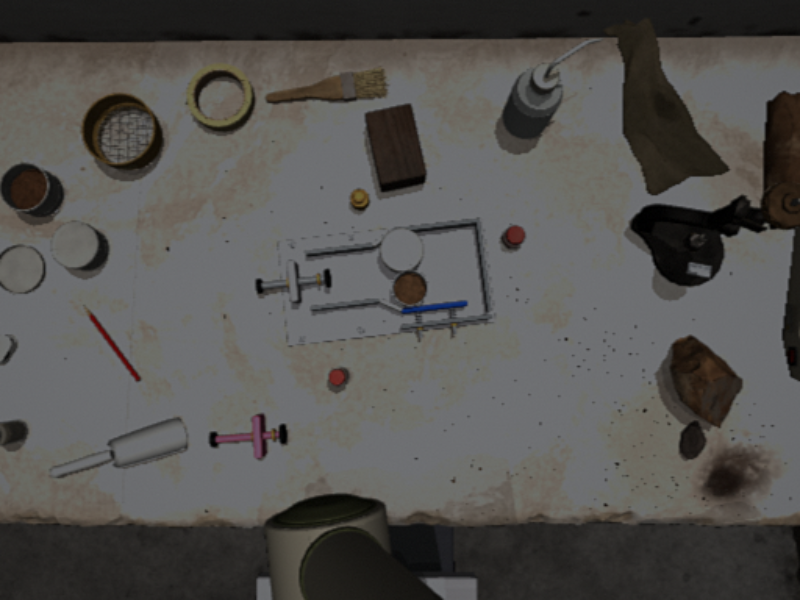

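View pics/b.png

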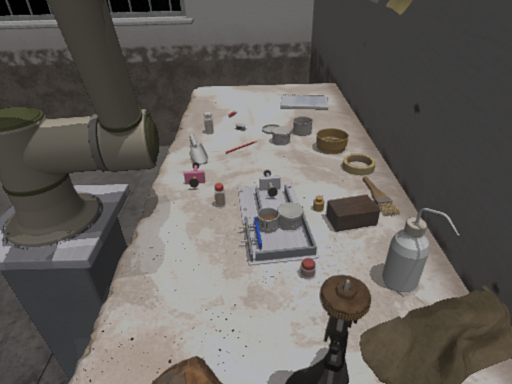

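The top view shows the tray, with the lane to the left and the aluminium stop at about (293,282). The lidded tin is at (402,250) and the open soil tin at (409,288).

Look-alikes in the 800x600 top view:
- The pink stop at (258,436) is a decoy.
- The grey lids at (20,268) and (77,246), and the soil tin at (30,188), are loose tins outside the tray.

I choose the two tins and the stop inside the tray. Next I'll move above it to look closely.

Emit:
move_arm([
  {"fingers":0,"dx":0.8,"dy":0.95},
  {"fingers":0,"dx":0.8,"dy":0.95},
  {"fingers":0,"dx":0.8,"dy":0.95},
  {"fingers":0,"dx":0.8,"dy":0.95},
  {"fingers":0,"dx":0.8,"dy":0.95},
])

```text
schema error: expected keys fingers, dx, dy, dz, rx, ry, rz
```

Emit:
move_arm([
  {"fingers":0,"dx":0.8,"dy":0.95},
  {"fingers":0,"dx":0.8,"dy":0.95},
  {"fingers":0,"dx":0.8,"dy":0.95},
  {"fingers":0,"dx":0.8,"dy":0.95},
  {"fingers":0,"dx":0.8,"dy":0.95},
])

```text
schema error: expected keys fingers, dx, dy, dz, rx, ry, rz
```

Emit:
move_arm([
  {"fingers":0,"dx":0.8,"dy":0.95},
  {"fingers":0,"dx":0.8,"dy":0.95},
  {"fingers":0,"dx":0.8,"dy":0.95},
  {"fingers":0,"dx":0.8,"dy":0.95},
  {"fingers":0},
])

```text
schema error: expected keys fingers, dx, dy, dz, rx, ry, rz
```

```bash
cat >> h.py <<'E'
def fray(p,uv):
    d=np.array(uv,float)-[p['cx'],p['cy']];r=np.hypot(*d);t=r/p['fx'];
    return np.array(p['orientation'])@np.array([np.sin(t)*d[0]/(r+1e-9),np.sin(t)*d[1]/(r+1e-9),np.cos(t)])
def fatz(p,uv,z):
    d=fray(p,uv);o=np.array(p['position']);return o+d*(z-o[2])/d[2]
E
python3 - <<'E'
from h import *
s=readout.get_state();print(s['time_s'],s['eef_pos'],s['ft_force'],s['gripper_width'],np.round(s['tool_rot'],3).tolist(),s['joints'])
p=imaging.snapshot('wrist');save(p,'c');print(p['position'],np.round(p['orientation'],3).tolist(),p['fx'],p['cx'],p['cy'])
for n in ['rack','throat','stop','stop_bore','lidded_tin_mid','open_tin_mid']:
    for q in imaging.spot_point(n,p)[:2]:
      xy=q['xy'];z={'throat':.004,'stop':.004,'stop_bore':.026,'lidded_tin_mid':.025,'open_tin_mid':.024}.get(n,0)
      print(n,round(q['score'],2),np.round(xy,1),np.round(fatz(p,xy,z),4))
E
```

```text
1.1 [ 0.18040226 -0.4930356   0.25627544] [ 0.13295423  0.26035363 -0.28280153] 0.08545272051597588 [[0.939, 0.344, -0.0], [0.344, -0.939, 0.0], [0.0, -0.0, -1.0]] [-1.44340051e+00  3.12930191e-01  1.49770870e+00 -2.71441795e-06
  1.33100248e+00 -2.23388618e-01]
[ 0.25565726 -0.46454658  0.37361319] [[0.343, -0.892, -0.295], [-0.939, -0.326, -0.109], [0.001, 0.315, -0.949]] 297.3186396354542 258.67897207059895 188.26494478567716
```

View pics/c.png

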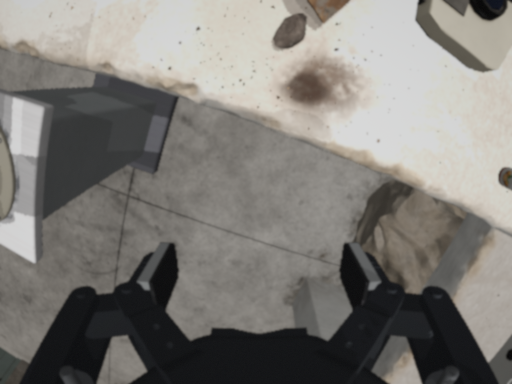

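The schema needs every key, so the arm hasn't moved. This wrist view shows only the floor and the table edge.

Emit:
move_arm([
  {"fingers":0,"dx":0.8,"dy":0.95,"dz":0,"rx":0,"ry":0,"rz":-3},
  {"fingers":0,"dx":0.8,"dy":0.95,"dz":0,"rx":0,"ry":0,"rz":-3},
  {"fingers":0,"dx":0.8,"dy":0.95,"dz":0,"rx":0,"ry":0,"rz":-3},
  {"fingers":0,"dx":0.8,"dy":0.95,"dz":0,"rx":0,"ry":0,"rz":-3},
  {"fingers":0,"dx":0.8,"dy":0.95,"dz":0,"rx":0,"ry":0,"rz":-1.7},
])

```text
time_s: 1.95
eef_pos: [0.3012, -0.3493, 0.2564]
tool_rot: [[0.994, 0.109, 0.0], [0.109, -0.994, -0.0], [0.0, 0.0, -1.0]]
ft_force: [0.7, 0.5, 0.5]
gripper_width: 0.0122
grip_force: 0.0
```

Emit:
move_arm([
  {"fingers":0,"dx":0.8,"dy":0.95,"dz":0,"rx":0,"ry":0,"rz":0},
  {"fingers":0,"dx":0.8,"dy":0.95,"dz":0,"rx":0,"ry":0,"rz":0},
  {"fingers":0,"dx":0.8,"dy":0.95,"dz":0,"rx":0,"ry":0,"rz":0},
  {"fingers":0,"dx":0.8,"dy":0.95,"dz":0,"rx":0,"ry":0,"rz":0},
  {"fingers":0,"dx":0.8,"dy":0.95,"dz":0,"rx":0,"ry":0,"rz":0},
])

```text
time_s: 2.45
eef_pos: [0.4212, -0.2067, 0.2564]
tool_rot: [[0.994, 0.111, 0.0], [0.111, -0.994, -0.0], [0.0, 0.0, -1.0]]
ft_force: [-0.2, -0.2, -0.0]
gripper_width: -0.0
grip_force: 0.0
```

Emit:
move_arm([
  {"fingers":0,"dx":0.8,"dy":0.95,"dz":0,"rx":0,"ry":0,"rz":0},
  {"fingers":0,"dx":0.8,"dy":0.95,"dz":0,"rx":0,"ry":0,"rz":0},
  {"fingers":0,"dx":0.8,"dy":0.95,"dz":0,"rx":0,"ry":0,"rz":0},
  {"fingers":0,"dx":0,"dy":0.95,"dz":0,"rx":0,"ry":0,"rz":0},
  {"fingers":0,"dx":0,"dy":0,"dz":0,"rx":0,"ry":0,"rz":0},
])

```text
time_s: 2.95
eef_pos: [0.4926, -0.0914, 0.2562]
tool_rot: [[0.993, 0.115, -0.0], [0.115, -0.993, 0.001], [-0.0, -0.001, -1.0]]
ft_force: [0.5, -0.8, -0.4]
gripper_width: -0.0001
grip_force: 0.0
```

```bash
cat > w.py <<'E'
from h import *
import sys
s=readout.get_state();print(s['time_s'],s['eef_pos'],s['ft_force'],s['gripper_width'],np.round(s['tool_rot'],3).tolist(),np.round(s['joints'],2))
p=imaging.snapshot('wrist');save(p,sys.argv[1]);print(p['position'],np.round(p['orientation'],3).tolist(),p['fx'],p['cx'],p['cy'])
for n in ['rack','throat','stop','stop_bore','lidded_tin_mid','open_tin_mid']:
    for q in imaging.spot_point(n,p)[:2]:
      xy=q['xy'];z={'throat':.004,'stop':.004,'stop_bore':.026,'lidded_tin_mid':.025,'open_tin_mid':.024}.get(n,0)
      print(n,round(q['score'],2),np.round(xy,1),np.round(fatz(p,xy,z),4))
E
python3 w.py d
```

```text
2.95 [ 0.49262723 -0.09136226  0.25624998] [ 0.48373091 -0.79472378 -0.35363508] -8.501855220581991e-05 [[0.993, 0.115, -0.0], [0.115, -0.993, 0.001], [-0.0, -0.001, -1.0]] [-0.42  0.26  1.57  0.    1.31  1.04]
[ 0.57228711 -0.08141383  0.37352285] [[0.115, -0.943, -0.313], [-0.993, -0.109, -0.036], [0.0, 0.315, -0.949]] 297.3186396354542 258.67897207059895 188.26494478567716
rack 0.94 [227.9  75.7] [ 0.5901 -0.0412  0.    ]
throat 0.55 [201.9  75. ] [ 0.5883 -0.0094  0.004 ]
stop 0.77 [ 95.5 224.8] [0.3629 0.1469 0.004 ]
stop 0.66 [115.3  83.8] [0.5727 0.1085 0.004 ]
stop_bore 0.96 [ 83.8 235.4] [0.3536 0.1574 0.026 ]
stop_bore 0.84 [109.1  80.5] [0.5769 0.1066 0.026 ]
lidded_tin_mid 0.6 [240.5  52.2] [ 0.618  -0.0553  0.025 ]
open_tin_mid 0.81 [241.8  95.8] [ 0.5669 -0.0624  0.024 ]
```

View pics/d.png

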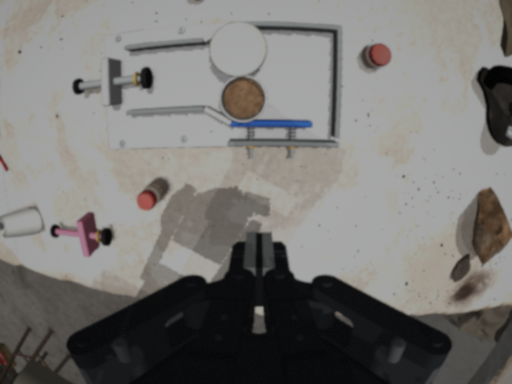

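The wrist view shows the tray roughly aligned with the image. The lidded tin is at (238,50), the open tin at (243,98) and the stop pad at (146,78). The pink look-alike at (90,235) is left alone. I'll rectify this view to get the tray and tin poses.

```bash
cat > o.py <<'E'
from h import *
O=np.array([.5905,-.0415]);a=np.deg2rad(6.3)
def axes(a): return np.array([[np.cos(a),-np.sin(a)],[np.sin(a),np.cos(a)]])
def ortho(p,z,s=2.5,fish=True,O=O,a=a):
    # tray-frame image: col = y from -150..170 mm, row = x from +80 .. -80 mm
    W,H=int(320*s),int(160*s)
    y=(np.arange(W)/s-150)/1e3; x=(80-np.arange(H)/s)/1e3
    X,Y=np.meshgrid(x,y,indexing='ij'); R=axes(a)
    P=np.stack([O[0]+R[0,0]*X+R[0,1]*Y,O[1]+R[1,0]*X+R[1,1]*Y,np.full_like(X,z)],-1)-p['position']
    c=P@np.array(p['orientation'])
    if fish:
        t=np.arctan2(np.hypot(c[...,0],c[...,1]),c[...,2]);ph=np.arctan2(c[...,1],c[...,0])
        u=p['cx']+p['fx']*t*np.cos(ph);v=p['cy']+p['fx']*t*np.sin(ph)
    else: u=p['cx']+p['fx']*c[...,0]/c[...,2];v=p['cy']+p['fy']*c[...,1]/c[...,2]
    return cv2.remap(p['frame'][:,:,::-1].copy(),u.astype(np.float32),v.astype(np.float32),1)
def px(x,y,s=2.5): return (int((y+150)*s),int((80-x)*s))
def tins(p,**k):
    out={}
    for n,z,r in(('lid',.046,31.5),('open',.044,26)):
        im=cv2.cvtColor(ortho(p,z,**k),cv2.COLOR_BGR2GRAY)
        c=cv2.HoughCircles(cv2.medianBlur(im,5),cv2.HOUGH_GRADIENT,1,40,param1=60,param2=15,minRadius=int((r-2)*2.5),maxRadius=int((r+2)*2.5))
        out[n]=[] if c is None else [(round(80-q[1]/2.5,1),round(q[0]/2.5-150,1),round(q[2]/2.5,1)) for q in c[0][:4]]
    return out
E
python3 - <<'E'
from o import *
p=imaging.snapshot('wrist')
im=ortho(p,.028)
for q in[((56,-125),(56,0)),((56,0),(38,31)),((38,31),(38,130)),((-38,31),(-38,130)),((-56,0),(-38,31)),((-48,-110),(-48,0)),((56,-125),(-56,-125)),((30,150),(-30,150))]: cv2.line(im,px(*q[0]),px(*q[1]),(0,0,255),1)
t=tins(p);print(t)
cv2.imwrite('pics/e.png',im)
E
```

```text
{'lid': [(np.float32(27.8), np.float32(-14.6), np.float32(30.7))], 'open': [(np.float32(-27.4), np.float32(-20.6), np.float32(24.4)), (np.float32(24.2), np.float32(-13.0), np.float32(27.3))]}
```

View pics/e.png

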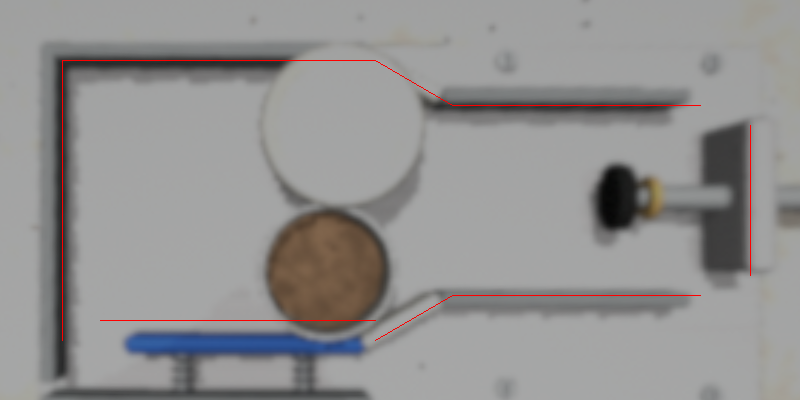

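The overlay matches the walls to 2–5 mm in tray y, so I shift the origin to about (0.5915, -0.0435). That puts the open tin at tray (-28,-18) and the lidded tin at (26,-12). The pad face is at column 600, the stop is the aluminium one, and no gap lies between the tins. I'll go down into the lane with the fingers shut.

Emit:
move_arm([
  {"fingers":0,"dx":0.6,"dy":0.85,"dz":0,"rx":0,"ry":0,"rz":0},
  {"fingers":0,"dx":0.6,"dy":0.85,"dz":-0.5,"rx":0,"ry":0,"rz":0},
  {"fingers":0,"dx":0.6,"dy":0.85,"dz":-1,"rx":0,"ry":0,"rz":0},
  {"fingers":0,"dx":0.53,"dy":0.8,"dz":-1,"rx":0,"ry":0,"rz":0},
  {"fingers":0,"dx":0,"dy":0,"dz":-1,"rx":0,"ry":0,"rz":0},
])

```text
time_s: 3.85
eef_pos: [0.5633, 0.0085, 0.15]
tool_rot: [[0.994, 0.114, 0.001], [0.114, -0.994, 0.0], [0.001, -0.0, -1.0]]
ft_force: [0.8, -0.3, -0.6]
gripper_width: 0.0003
grip_force: 0.0
```

Emit:
move_arm([
  {"fingers":0,"dx":0,"dy":0,"dz":-1,"rx":0,"ry":0,"rz":0},
  {"fingers":0,"dx":0,"dy":0,"dz":-1,"rx":0,"ry":0,"rz":0},
  {"fingers":0,"dx":0,"dy":0,"dz":-1,"rx":0,"ry":0,"rz":0},
  {"fingers":0,"dx":0,"dy":0,"dz":-0.4,"rx":0,"ry":0,"rz":0},
  {"fingers":0,"dx":0,"dy":0,"dz":0,"rx":0,"ry":0,"rz":0},
])

```text
time_s: 4.35
eef_pos: [0.5617, 0.0062, 0.0482]
tool_rot: [[0.994, 0.111, -0.003], [0.111, -0.994, 0.0], [-0.003, -0.001, -1.0]]
ft_force: [0.1, -0.8, -0.1]
gripper_width: -0.0005
grip_force: 0.0
```

```bash
python3 w.py f
```

```text
4.35 [0.56172498 0.00623955 0.04821368] [ 0.10292595 -0.75961766 -0.12859922] -0.0005400426401990196 [[0.994, 0.111, -0.003], [0.111, -0.994, 0.0], [-0.003, -0.001, -1.0]] [-0.2   0.64  1.6  -0.    0.91  1.26]
[0.64171541 0.01587091 0.16532649] [[0.111, -0.943, -0.315], [-0.994, -0.105, -0.035], [0.0, 0.317, -0.948]] 297.3186396354542 258.67897207059895 188.26494478567716
rack 0.81 [346.6 190.7] [ 0.5911 -0.0434 -0.    ]
throat 0.77 [296.8 190.6] [ 0.5891 -0.0121  0.004 ]
stop 0.61 [104.8 190.5] [0.5759 0.1062 0.004 ]
stop 0.26 [350.6 191.5] [ 0.5921 -0.0446  0.004 ]
stop_bore 0.59 [ 88.1 202.9] [0.576  0.1059 0.026 ]
lidded_tin_mid 0.7 [389.  157.7] [ 0.619  -0.0542  0.025 ]
open_tin_mid 0.76 [379.5 250. ] [ 0.5649 -0.0636  0.024 ]
```

View pics/f.png

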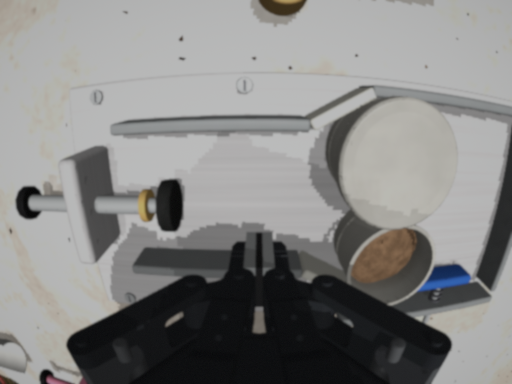

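The fingertips are in the lane at (258,235), short of the open tin at (385,255) and clear of the wall. I'll lower them and approach.

Emit:
move_arm([
  {"fingers":0,"dx":0.1,"dy":0,"dz":-0.3,"rx":0,"ry":0,"rz":0},
  {"fingers":0,"dx":0.04,"dy":-0.4,"dz":0,"rx":0,"ry":0,"rz":0},
  {"fingers":0,"dx":0.04,"dy":-0.4,"dz":0,"rx":0,"ry":0,"rz":0},
  {"fingers":0,"dx":0,"dy":0,"dz":0,"rx":0,"ry":0,"rz":0},
])

```text
time_s: 5.1
eef_pos: [0.568, -0.0195, 0.0403]
tool_rot: [[0.994, 0.109, 0.0], [0.109, -0.994, -0.0], [0.0, 0.0, -1.0]]
ft_force: [0.3, 0.0, -0.4]
gripper_width: 0.0001
grip_force: 0.0
```

Emit:
move_arm([
  {"fingers":0,"dx":0.02,"dy":-0.1,"dz":0,"rx":0,"ry":0,"rz":0},
  {"fingers":0,"dx":0.01,"dy":-0.1,"dz":0,"rx":0,"ry":0,"rz":0},
  {"fingers":0,"dx":0.01,"dy":-0.1,"dz":0,"rx":0,"ry":0,"rz":0},
  {"fingers":0,"dx":0,"dy":0,"dz":0,"rx":0,"ry":0,"rz":0},
])

```text
time_s: 5.5
eef_pos: [0.5693, -0.0264, 0.0406]
tool_rot: [[0.994, 0.111, 0.001], [0.111, -0.994, 0.0], [0.001, -0.0, -1.0]]
ft_force: [1.8, 2.7, 0.2]
gripper_width: 0.0002
grip_force: 1.0
```

Emit:
move_arm([
  {"fingers":0,"dx":0.01,"dy":-0.1,"dz":0,"rx":0,"ry":0,"rz":0},
  {"fingers":0,"dx":0.01,"dy":-0.1,"dz":0,"rx":0,"ry":0,"rz":0},
  {"fingers":0,"dx":0.01,"dy":-0.1,"dz":0,"rx":0,"ry":0,"rz":0},
])

```text
time_s: 5.8
eef_pos: [0.5704, -0.035, 0.0407]
tool_rot: [[0.994, 0.112, 0.002], [0.112, -0.994, 0.0], [0.002, -0.0, -1.0]]
ft_force: [2.5, 3.8, 1.9]
gripper_width: 0.0001
grip_force: 2.5
```

Emit:
move_arm([
  {"fingers":0,"dx":0.01,"dy":-0.1,"dz":0,"rx":0,"ry":0,"rz":0},
  {"fingers":0,"dx":0.01,"dy":-0.1,"dz":0,"rx":0,"ry":0,"rz":0},
  {"fingers":0,"dx":0.01,"dy":-0.1,"dz":0,"rx":0,"ry":0,"rz":0},
])

```text
time_s: 6.1
eef_pos: [0.5708, -0.0445, 0.0403]
tool_rot: [[0.994, 0.112, 0.0], [0.112, -0.994, 0.0], [0.0, 0.0, -1.0]]
ft_force: [1.0, 2.9, 0.2]
gripper_width: 0.0001
grip_force: 1.1
```

Emit:
move_arm([
  {"fingers":0,"dx":0.01,"dy":-0.1,"dz":0,"rx":0,"ry":0,"rz":0},
  {"fingers":0,"dx":0.01,"dy":-0.1,"dz":0,"rx":0,"ry":0,"rz":0},
  {"fingers":0,"dx":0.01,"dy":-0.1,"dz":0,"rx":0,"ry":0,"rz":0},
  {"fingers":0,"dx":0.01,"dy":-0.1,"dz":0,"rx":0,"ry":0,"rz":0},
  {"fingers":0,"dx":0.01,"dy":-0.1,"dz":0,"rx":0,"ry":0,"rz":0},
])

```text
time_s: 6.6
eef_pos: [0.5721, -0.0599, 0.0402]
tool_rot: [[0.994, 0.111, -0.0], [0.111, -0.994, -0.0], [-0.0, 0.0, -1.0]]
ft_force: [-0.0, 0.8, -0.2]
gripper_width: -0.0003
grip_force: 0.3
```

Emit:
move_arm([
  {"fingers":0,"dx":0.01,"dy":-0.1,"dz":0,"rx":0,"ry":0,"rz":0},
  {"fingers":0,"dx":0.01,"dy":-0.1,"dz":0,"rx":0,"ry":0,"rz":0},
  {"fingers":0,"dx":0.01,"dy":-0.1,"dz":0,"rx":0,"ry":0,"rz":0},
  {"fingers":0,"dx":0.01,"dy":-0.1,"dz":0,"rx":0,"ry":0,"rz":0},
  {"fingers":0,"dx":0,"dy":0,"dz":0,"rx":0,"ry":0,"rz":0},
])

```text
time_s: 7.1
eef_pos: [0.5734, -0.0719, 0.0403]
tool_rot: [[0.994, 0.111, 0.0], [0.111, -0.994, -0.0], [0.0, 0.0, -1.0]]
ft_force: [0.4, 0.0, 0.1]
gripper_width: -0.0002
grip_force: 0.1
```

```bash
sed -i 's/^O=.*/O=np.array([.5913,-.0434]);a=np.deg2rad(6.3)/' o.py; cat > t.py <<'E'
from o import *
import sys
s=readout.get_state();d=axes(a).T@(np.array(s['eef_pos'][:2])-O);print('tcp tray mm',np.round(d*1e3,1),s['eef_pos'],s['time_s'])
p=imaging.snapshot('wrist');q=imaging.snapshot('top')
print('wrist',tins(p));print('top',tins(q,fish=False))
for n,z in(('lidded_tin_mid',.025),('open_tin_mid',.024)):
    for f,c in((fatz,p),(atz,q)):
        for r in imaging.spot_point(n,c)[:1]: print(n,round(r['score'],2),np.round(1e3*(axes(a).T@(f(c,r['xy'],z)[:2]-O)),1))
cv2.imwrite('pics/%s.png'%sys.argv[1],ortho(p,.044))
E
python3 t.py g
```

```text
tcp tray mm [-20.9 -26.4] [ 0.57343504 -0.07194594  0.04028912] 7.1
wrist {'lid': [(np.float32(27.4), np.float32(-15.8), np.float32(31.2)), (np.float32(-24.2), np.float32(-69.8), np.float32(29.9))], 'open': [(np.float32(-21.0), np.float32(-65.4), np.float32(24.1)), (np.float32(29.8), np.float32(-19.8), np.float32(27.3)), (np.float32(-9.4), np.float32(-54.2), np.float32(26.9)), (np.float32(20.6), np.float32(87.4), np.float32(24.7))]}
top {'lid': [], 'open': []}
lidded_tin_mid 0.97 [ 26.5 -17.7]
open_tin_mid 0.96 [-21.7 -64.6]
```

View pics/g.png

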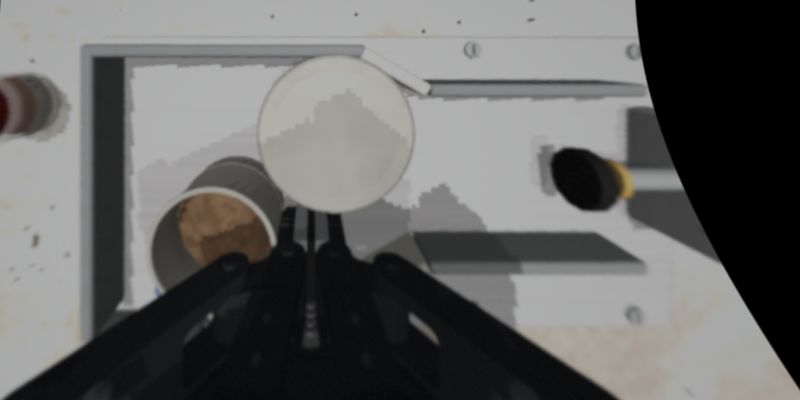

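The open tin is at about (-21,-65) and the lidded tin still waits at (27,-16). I'll push a little further for margin, then back off and lift.

Emit:
move_arm([
  {"fingers":0,"dx":0.01,"dy":-0.1,"dz":0,"rx":0,"ry":0,"rz":0},
  {"fingers":0,"dx":0.01,"dy":-0.1,"dz":0,"rx":0,"ry":0,"rz":0},
  {"fingers":0,"dx":0.01,"dy":-0.06,"dz":0,"rx":0,"ry":0,"rz":0},
  {"fingers":0,"dx":0,"dy":0,"dz":0,"rx":0,"ry":0,"rz":0},
  {"fingers":0,"dx":0,"dy":0,"dz":0,"rx":0,"ry":0,"rz":0},
])

```text
time_s: 7.9
eef_pos: [0.5743, -0.0795, 0.0403]
tool_rot: [[0.994, 0.111, 0.0], [0.111, -0.994, -0.0], [0.0, 0.0, -1.0]]
ft_force: [0.1, -0.4, 0.3]
gripper_width: 0.0003
grip_force: 0.0
```

Emit:
move_arm([
  {"fingers":0,"dx":-0.02,"dy":0.1,"dz":0,"rx":0,"ry":0,"rz":0},
  {"fingers":0,"dx":-0.02,"dy":0.2,"dz":0,"rx":0,"ry":0,"rz":0},
  {"fingers":0,"dx":0,"dy":0,"dz":0.6,"rx":0,"ry":0,"rz":0},
  {"fingers":0,"dx":0,"dy":0,"dz":1,"rx":0,"ry":0,"rz":0},
  {"fingers":0,"dx":0,"dy":0,"dz":1,"rx":0,"ry":0,"rz":0},
])

```text
time_s: 8.4
eef_pos: [0.5728, -0.0697, 0.119]
tool_rot: [[0.994, 0.112, -0.001], [0.112, -0.994, 0.0], [-0.001, -0.0, -1.0]]
ft_force: [0.1, 0.7, 0.4]
gripper_width: -0.0002
grip_force: 0.0
```

```bash
python3 t.py g2
```

```text
tcp tray mm [-21.3 -24.1] [ 0.57277987 -0.06966944  0.1190118 ] 8.4
wrist {'lid': [(np.float32(27.0), np.float32(-16.2), np.float32(29.9)), (np.float32(-25.0), np.float32(-76.2), np.float32(32.1))], 'open': [(np.float32(-21.0), np.float32(-73.4), np.float32(26.4)), (np.float32(23.8), np.float32(-19.4), np.float32(27.8))]}
top {'lid': [], 'open': []}
lidded_tin_mid 0.61 [ 25.9 -18.9]
lidded_tin_mid 0.35 [-3.9 23.3]
open_tin_mid 0.94 [-19.8 -74.3]
```

The open tin is now at y≈-73. Next I'll turn the gripper 90°, so the flat finger edges do the pushing. I'll also tilt it 12° so the tips touch the body below the lid, and place it behind the lidded tin.

Emit:
move_arm([
  {"fingers":0,"dx":0.2,"dy":-0.15,"dz":0,"rx":0,"ry":0,"rz":8.2},
  {"fingers":0,"dx":0.2,"dy":-0.15,"dz":0,"rx":0,"ry":0,"rz":8.2},
  {"fingers":0,"dx":0.2,"dy":-0.15,"dz":0,"rx":0,"ry":0,"rz":8.2},
  {"fingers":0,"dx":0.2,"dy":-0.15,"dz":0,"rx":0,"ry":0,"rz":8.2},
  {"fingers":0,"dx":0.2,"dy":-0.15,"dz":0,"rx":0,"ry":0,"rz":8.2},
])

```text
time_s: 9.2
eef_pos: [0.6028, -0.0928, 0.1168]
tool_rot: [[0.673, 0.74, -0.002], [0.74, -0.673, 0.001], [-0.001, -0.002, -1.0]]
ft_force: [-0.7, -0.4, -0.4]
gripper_width: -0.0004
grip_force: 0.0
```

Emit:
move_arm([
  {"fingers":0,"dx":0.2,"dy":-0.15,"dz":0,"rx":0,"ry":0,"rz":8.2},
  {"fingers":0,"dx":0.2,"dy":-0.15,"dz":0,"rx":0,"ry":0,"rz":8.2},
  {"fingers":0,"dx":0.2,"dy":-0.15,"dz":0,"rx":0,"ry":0,"rz":8.2},
  {"fingers":0,"dx":0.2,"dy":-0.15,"dz":0,"rx":0,"ry":0,"rz":8.2},
  {"fingers":0,"dx":0.05,"dy":-0.12,"dz":0,"rx":0,"ry":0,"rz":8.2},
])

```text
time_s: 9.7
eef_pos: [0.6285, -0.1144, 0.1167]
tool_rot: [[0.022, 1.0, -0.002], [1.0, -0.022, 0.001], [0.001, -0.002, -1.0]]
ft_force: [-0.8, 0.1, -0.7]
gripper_width: 0.0
grip_force: 0.0
```

Emit:
move_arm([
  {"fingers":0,"dx":0,"dy":0,"dz":0,"rx":0,"ry":0,"rz":8},
  {"fingers":0,"dx":0,"dy":0,"dz":0,"rx":6,"ry":0.66,"rz":0},
  {"fingers":0,"dx":0,"dy":0,"dz":0,"rx":6,"ry":0.66,"rz":0},
  {"fingers":0,"dx":0,"dy":0,"dz":-0.5,"rx":0,"ry":0,"rz":0},
  {"fingers":0,"dx":0,"dy":0,"dz":0,"rx":0,"ry":0,"rz":0},
])

```text
time_s: 10.2
eef_pos: [0.6272, -0.1141, 0.0996]
tool_rot: [[-0.107, 0.994, -0.028], [0.972, 0.111, 0.208], [0.21, -0.005, -0.978]]
ft_force: [-0.3, 0.4, -0.7]
gripper_width: -0.0002
grip_force: 0.0
```

```bash
python3 t.py i; python3 w.py j
```

```text
tcp tray mm [ 27.9 -74.2] [ 0.62718349 -0.11410189  0.09956668] 10.2
wrist {'lid': [(np.float32(26.6), np.float32(-15.8), np.float32(29.9)), (np.float32(-13.4), np.float32(-74.2), np.float32(30.8))], 'open': [(np.float32(-20.6), np.float32(-73.4), np.float32(24.2)), (np.float32(25.0), np.float32(-19.0), np.float32(26.9))]}
top {'lid': [], 'open': []}
lidded_tin_mid 0.87 [ 27.8 -15.3]
lidded_tin_mid 0.74 [ 23.8 -19.2]
open_tin_mid 0.82 [-20.5 -74.3]
10.5 [ 0.62875948 -0.11393154  0.10364743] [-0.12816102 -0.59165711 -0.32569851] 0.00020685262693579664 [[-0.11, 0.994, -0.022], [0.972, 0.112, 0.207], [0.208, 0.001, -0.978]] [-0.43  0.74  1.25  0.19  1.27 -0.61]
[ 0.6218708  -0.05901036  0.23522967] [[0.994, 0.111, 0.013], [0.112, -0.988, -0.11], [0.001, 0.111, -0.994]] 297.3186396354542 258.67897207059895 188.26494478567716
rack 0.94 [221.9 134.5] [ 0.5912 -0.0457  0.    ]
throat 0.66 [220.4  95.5] [ 0.5869 -0.0152  0.004 ]
lidded_tin_mid 0.83 [260.4 150.2] [ 0.6229 -0.0553  0.025 ]
open_tin_mid 0.6 [193.6 229.7] [ 0.5801 -0.1186  0.024 ]
```

View pics/j.png

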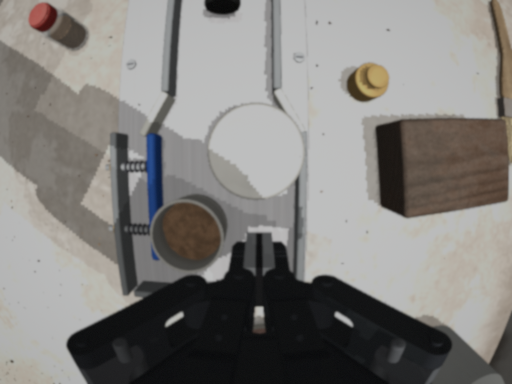

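The wrist view shows the fingertips at (258,235) behind the lid at (257,150), with the open tin at (190,233) to their left and clear. The brass weight at (370,82) stays well away. I'll shift slightly right and go down.

Emit:
move_arm([
  {"fingers":0,"dx":0.1,"dy":0,"dz":-0.5,"rx":0,"ry":0,"rz":0},
  {"fingers":0,"dx":0,"dy":0,"dz":-0.5,"rx":0,"ry":0,"rz":0},
  {"fingers":0,"dx":0,"dy":0,"dz":-0.4,"rx":0,"ry":0,"rz":0},
  {"fingers":0,"dx":0,"dy":0,"dz":-0.4,"rx":0,"ry":0,"rz":0},
  {"fingers":0,"dx":0,"dy":0,"dz":0,"rx":0,"ry":0,"rz":0},
])

```text
time_s: 11.35
eef_pos: [0.6306, -0.114, 0.0469]
tool_rot: [[-0.108, 0.994, -0.026], [0.971, 0.111, 0.209], [0.211, -0.003, -0.977]]
ft_force: [-0.6, 0.8, 0.7]
gripper_width: 0.0001
grip_force: 0.0
```

```bash
python3 t.py k; python3 w.py l|head -1
```

```text
tcp tray mm [ 31.4 -74.5] [ 0.63064125 -0.11404804  0.04686895] 11.35
wrist {'lid': [(np.float32(27.0), np.float32(-16.6), np.float32(30.3)), (np.float32(-22.2), np.float32(-78.2), np.float32(31.6))], 'open': [(np.float32(-21.0), np.float32(-73.8), np.float32(26.4)), (np.float32(23.0), np.float32(-17.8), np.float32(27.8))]}
top {'lid': [(np.float32(28.2), np.float32(-14.6), np.float32(30.2))], 'open': []}
lidded_tin_mid 0.87 [ 27.2 -16. ]
lidded_tin_mid 0.65 [ 26.1 -19.4]
open_tin_mid 0.6 [-21.3 -74.5]
11.65 [ 0.63188727 -0.11456014  0.04995591] [-0.2963381   1.18339461  0.25920074] 8.479924417857135e-05 [[-0.109, 0.994, -0.022], [0.972, 0.111, 0.207], [0.209, 0.001, -0.978]] [-0.43  0.81  1.27  0.2   1.18 -0.63]
```

View pics/l.png

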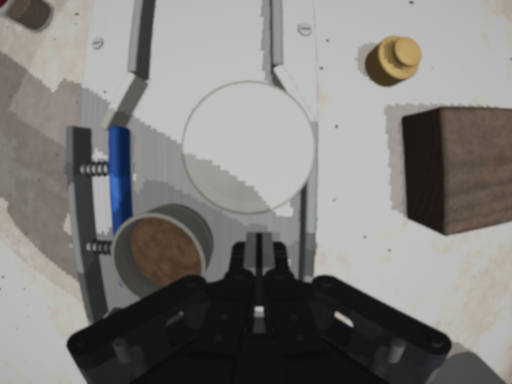

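The fingertips are down behind the lidded tin at (255,235) and nothing is touched. I'll start pushing it slowly.

Emit:
move_arm([
  {"fingers":0,"dx":-0.01,"dy":0.12,"dz":-0.1,"rx":0,"ry":0,"rz":0},
  {"fingers":0,"dx":-0.01,"dy":0.12,"dz":0,"rx":0,"ry":0,"rz":0},
  {"fingers":0,"dx":-0.01,"dy":0.1,"dz":0,"rx":0,"ry":0,"rz":0},
  {"fingers":0,"dx":-0.01,"dy":0.08,"dz":0,"rx":0,"ry":0,"rz":0},
])

```text
time_s: 12.4
eef_pos: [0.6304, -0.1014, 0.0463]
tool_rot: [[-0.109, 0.994, -0.023], [0.972, 0.112, 0.208], [0.209, 0.0, -0.978]]
ft_force: [0.3, 0.1, 0.5]
gripper_width: -0.0
grip_force: 0.0
```

Emit:
move_arm([
  {"fingers":0,"dx":-0.01,"dy":0.08,"dz":0,"rx":0,"ry":0,"rz":0},
  {"fingers":0,"dx":-0.01,"dy":0.08,"dz":0,"rx":0,"ry":0,"rz":0},
  {"fingers":0,"dx":-0.01,"dy":0.08,"dz":0,"rx":0,"ry":0,"rz":0},
  {"fingers":0,"dx":0,"dy":0,"dz":0,"rx":0,"ry":0,"rz":0},
])

```text
time_s: 12.8
eef_pos: [0.6294, -0.0946, 0.0463]
tool_rot: [[-0.109, 0.994, -0.023], [0.972, 0.112, 0.208], [0.209, 0.0, -0.978]]
ft_force: [-0.7, -2.1, 1.0]
gripper_width: 0.0003
grip_force: 0.6
```

```bash
python3 t.py m
```

```text
tcp tray mm [ 32.2 -55. ] [ 0.62938991 -0.0945734   0.04633128] 12.8
wrist {'lid': [(np.float32(25.0), np.float32(-9.4), np.float32(29.9)), (np.float32(-21.4), np.float32(-78.6), np.float32(32.1))], 'open': [(np.float32(-21.0), np.float32(-73.8), np.float32(24.5)), (np.float32(22.2), np.float32(-11.0), np.float32(27.3))]}
top {'lid': [], 'open': []}
lidded_tin_mid 0.85 [26.1 -8.7]
open_tin_mid 0.58 [-21.  -74.6]
```

Contact is made: the tin has moved to y≈-9. Now it goes along the funnel, and I'll follow it sideways.

Emit:
move_arm([
  {"fingers":0,"dx":-0.065,"dy":0.08,"dz":0,"rx":0,"ry":0,"rz":0},
  {"fingers":0,"dx":-0.065,"dy":0.08,"dz":0,"rx":0,"ry":0,"rz":0},
  {"fingers":0,"dx":-0.065,"dy":0.08,"dz":0,"rx":0,"ry":0,"rz":0},
  {"fingers":0,"dx":-0.065,"dy":0.08,"dz":0,"rx":0,"ry":0,"rz":0},
])

```text
time_s: 13.5
eef_pos: [0.6215, -0.0848, 0.0463]
tool_rot: [[-0.109, 0.994, -0.023], [0.972, 0.111, 0.208], [0.209, 0.0, -0.978]]
ft_force: [0.0, -1.1, 0.9]
gripper_width: -0.0003
grip_force: 0.7
```

Emit:
move_arm([
  {"fingers":0,"dx":-0.065,"dy":0.08,"dz":0,"rx":0,"ry":0,"rz":0},
  {"fingers":0,"dx":-0.065,"dy":0.08,"dz":0,"rx":0,"ry":0,"rz":0},
  {"fingers":0,"dx":-0.065,"dy":0.08,"dz":0,"rx":0,"ry":0,"rz":0},
  {"fingers":0,"dx":-0.065,"dy":0.08,"dz":0,"rx":0,"ry":0,"rz":0},
])

```text
time_s: 13.9
eef_pos: [0.6138, -0.0752, 0.0463]
tool_rot: [[-0.109, 0.994, -0.023], [0.972, 0.112, 0.208], [0.209, 0.0, -0.978]]
ft_force: [-0.8, -1.5, 0.2]
gripper_width: 0.0001
grip_force: 0.7
```

```bash
python3 t.py n
```

```text
tcp tray mm [ 18.8 -34.1] [ 0.61375266 -0.07521376  0.04631503] 13.9
wrist {'lid': [(np.float32(13.8), np.float32(11.4), np.float32(30.8))], 'open': [(np.float32(13.8), np.float32(16.2), np.float32(27.3))]}
top {'lid': [], 'open': []}
lidded_tin_mid 0.83 [15.6 10.6]
lidded_tin_mid 0.66 [ 8.1 13.4]
open_tin_mid 0.97 [-22.5 -72.6]
```

Emit:
move_arm([
  {"fingers":0,"dx":-0.065,"dy":0.08,"dz":0,"rx":0,"ry":0,"rz":0},
  {"fingers":0,"dx":-0.065,"dy":0.08,"dz":0,"rx":0,"ry":0,"rz":0},
  {"fingers":0,"dx":-0.065,"dy":0.08,"dz":0,"rx":0,"ry":0,"rz":0},
  {"fingers":0,"dx":-0.065,"dy":0.08,"dz":0,"rx":0,"ry":0,"rz":0},
  {"fingers":0,"dx":-0.05,"dy":0.08,"dz":0,"rx":0,"ry":0,"rz":0},
])

```text
time_s: 14.7
eef_pos: [0.6044, -0.0632, 0.0463]
tool_rot: [[-0.109, 0.994, -0.023], [0.972, 0.111, 0.208], [0.209, 0.0, -0.978]]
ft_force: [0.2, -0.4, -0.1]
gripper_width: -0.0
grip_force: 0.3
```

Emit:
move_arm([
  {"fingers":0,"dx":-0.04,"dy":0.09,"dz":0,"rx":0,"ry":0,"rz":0},
  {"fingers":0,"dx":-0.04,"dy":0.09,"dz":0,"rx":0,"ry":0,"rz":0},
  {"fingers":0,"dx":-0.04,"dy":0.09,"dz":0,"rx":0,"ry":0,"rz":0},
  {"fingers":0,"dx":-0.04,"dy":0.09,"dz":0,"rx":0,"ry":0,"rz":0},
  {"fingers":0,"dx":-0.03,"dy":0.09,"dz":0,"rx":0,"ry":0,"rz":0},
])

```text
time_s: 15.2
eef_pos: [0.5988, -0.0497, 0.0463]
tool_rot: [[-0.109, 0.994, -0.023], [0.972, 0.111, 0.208], [0.209, 0.0, -0.978]]
ft_force: [-0.7, -0.6, -0.1]
gripper_width: -0.0001
grip_force: 0.3
```

```bash
python3 t.py q; python3 w.py r|head -1
```

```text
tcp tray mm [ 6.8 -7.1] [ 0.59881336 -0.04970088  0.0462994 ] 15.2
wrist {'lid': [(np.float32(6.6), np.float32(39.0), np.float32(29.9))], 'open': [(np.float32(4.6), np.float32(41.4), np.float32(27.3))]}
top {'lid': [], 'open': []}
lidded_tin_mid 0.55 [ 6.9 37.6]
lidded_tin_mid 0.47 [ 2.2 48.3]
15.5 [ 0.59892289 -0.04997217  0.04629456] [0.21674512 0.29253673 0.07163677] 0.00031842890235760335 [[-0.109, 0.994, -0.023], [0.972, 0.111, 0.208], [0.209, 0.0, -0.978]] [-0.35  0.73  1.43  0.21  1.08 -0.57]
```

View pics/r.png

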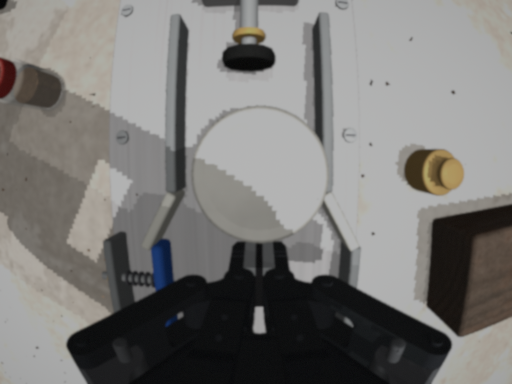

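The tin is in the lane at (258,172) and the pad face is ahead at (248,70). I'll go on slowly and feel for the pad.

Emit:
move_arm([
  {"fingers":0,"dx":-0.02,"dy":0.09,"dz":0,"rx":0,"ry":0,"rz":0},
  {"fingers":0,"dx":-0.02,"dy":0.09,"dz":0,"rx":0,"ry":0,"rz":0},
  {"fingers":0,"dx":-0.02,"dy":0.09,"dz":0,"rx":0,"ry":0,"rz":0},
  {"fingers":0,"dx":-0.02,"dy":0.09,"dz":0,"rx":0,"ry":0,"rz":0},
])

```text
time_s: 16.25
eef_pos: [0.5964, -0.0388, 0.0463]
tool_rot: [[-0.109, 0.994, -0.023], [0.972, 0.112, 0.208], [0.209, 0.0, -0.978]]
ft_force: [0.2, -1.1, -0.8]
gripper_width: 0.0002
grip_force: 0.3
```

Emit:
move_arm([
  {"fingers":0,"dx":-0.01,"dy":0.05,"dz":0,"rx":0,"ry":0,"rz":0},
  {"fingers":0,"dx":-0.01,"dy":0.05,"dz":0,"rx":0,"ry":0,"rz":0},
  {"fingers":0,"dx":0,"dy":0,"dz":0,"rx":0,"ry":0,"rz":0},
])

```text
time_s: 16.55
eef_pos: [0.5959, -0.0359, 0.0463]
tool_rot: [[-0.109, 0.994, -0.023], [0.972, 0.112, 0.208], [0.209, 0.0, -0.978]]
ft_force: [0.4, -0.4, -0.1]
gripper_width: -0.0002
grip_force: 0.0
```

Emit:
move_arm([
  {"fingers":0,"dx":0,"dy":0.03,"dz":0,"rx":0,"ry":0,"rz":0},
  {"fingers":0,"dx":0,"dy":0.03,"dz":0,"rx":0,"ry":0,"rz":0},
  {"fingers":0,"dx":0,"dy":0,"dz":0,"rx":0,"ry":0,"rz":0},
])

```text
time_s: 16.85
eef_pos: [0.5959, -0.0343, 0.0463]
tool_rot: [[-0.109, 0.994, -0.023], [0.972, 0.111, 0.208], [0.209, 0.0, -0.978]]
ft_force: [0.4, 0.4, 0.0]
gripper_width: -0.0002
grip_force: 0.2
```

Emit:
move_arm([
  {"fingers":0,"dx":-0.01,"dy":0.03,"dz":0,"rx":0,"ry":0,"rz":0},
  {"fingers":0,"dx":0,"dy":0.03,"dz":0,"rx":0,"ry":0,"rz":0},
  {"fingers":0,"dx":0,"dy":0,"dz":0,"rx":0,"ry":0,"rz":0},
])

```text
time_s: 17.15
eef_pos: [0.5956, -0.0324, 0.0463]
tool_rot: [[-0.109, 0.994, -0.023], [0.972, 0.111, 0.208], [0.209, 0.0, -0.978]]
ft_force: [0.1, -0.0, -0.4]
gripper_width: -0.0001
grip_force: 0.2
```

Emit:
move_arm([
  {"fingers":0,"dx":-0.01,"dy":0.03,"dz":0,"rx":0,"ry":0,"rz":0},
  {"fingers":0,"dx":0,"dy":0.03,"dz":0,"rx":0,"ry":0,"rz":0},
  {"fingers":0,"dx":0,"dy":0,"dz":0,"rx":0,"ry":0,"rz":0},
])

```text
time_s: 17.45
eef_pos: [0.5953, -0.0306, 0.0463]
tool_rot: [[-0.109, 0.994, -0.023], [0.972, 0.112, 0.208], [0.209, 0.0, -0.978]]
ft_force: [0.3, -0.4, -0.2]
gripper_width: 0.0003
grip_force: 0.2
```

```bash
python3 t.py u
```

```text
tcp tray mm [ 5.4 12.3] [ 0.59528535 -0.03059165  0.04630748] 17.45
wrist {'lid': [(np.float32(5.8), np.float32(58.2), np.float32(29.9))], 'open': [(np.float32(8.2), np.float32(61.8), np.float32(27.8))]}
top {'lid': [(np.float32(67.4), np.float32(75.4), np.float32(33.0))], 'open': [(np.float32(-18.2), np.float32(116.6), np.float32(27.8))]}
lidded_tin_mid 0.84 [ 6.9 57.8]
lidded_tin_mid 0.5 [ 7.3 62.5]
open_tin_mid 0.66 [ -1.2 151.3]
```

Emit:
move_arm([
  {"fingers":0,"dx":-0.01,"dy":0.03,"dz":0,"rx":0,"ry":0,"rz":0},
  {"fingers":0,"dx":0,"dy":0.03,"dz":0,"rx":0,"ry":0,"rz":0},
  {"fingers":0,"dx":0,"dy":0,"dz":0,"rx":0,"ry":0,"rz":0},
])

```text
time_s: 18.05
eef_pos: [0.595, -0.0288, 0.0463]
tool_rot: [[-0.109, 0.994, -0.023], [0.972, 0.112, 0.208], [0.209, 0.0, -0.978]]
ft_force: [-0.9, -0.2, -0.1]
gripper_width: -0.0002
grip_force: 0.2
```

Emit:
move_arm([
  {"fingers":0,"dx":0,"dy":0.03,"dz":0,"rx":0,"ry":0,"rz":0},
  {"fingers":0,"dx":-0.01,"dy":0.03,"dz":0,"rx":0,"ry":0,"rz":0},
  {"fingers":0,"dx":0,"dy":0,"dz":0,"rx":0,"ry":0,"rz":0},
])

```text
time_s: 18.35
eef_pos: [0.5947, -0.027, 0.0463]
tool_rot: [[-0.109, 0.994, -0.023], [0.972, 0.111, 0.208], [0.209, 0.0, -0.978]]
ft_force: [0.1, -2.0, 0.4]
gripper_width: 0.0002
grip_force: 0.2
```

Emit:
move_arm([
  {"fingers":0,"dx":0,"dy":0.03,"dz":0,"rx":0,"ry":0,"rz":0},
  {"fingers":0,"dx":0,"dy":0,"dz":0,"rx":0,"ry":0,"rz":0},
])

```text
time_s: 18.55
eef_pos: [0.5947, -0.0262, 0.0463]
tool_rot: [[-0.109, 0.994, -0.023], [0.972, 0.111, 0.208], [0.209, 0.0, -0.978]]
ft_force: [-0.9, -0.8, -0.6]
gripper_width: 0.0001
grip_force: 0.2
```

Emit:
move_arm([
  {"fingers":0,"dx":0,"dy":0.03,"dz":0,"rx":0,"ry":0,"rz":0},
  {"fingers":0,"dx":0,"dy":0.02,"dz":0,"rx":0,"ry":0,"rz":0},
  {"fingers":0,"dx":0,"dy":0,"dz":0,"rx":0,"ry":0,"rz":0},
])

```text
time_s: 18.85
eef_pos: [0.5947, -0.0246, 0.0463]
tool_rot: [[-0.109, 0.994, -0.023], [0.972, 0.111, 0.208], [0.209, 0.0, -0.978]]
ft_force: [0.0, -1.0, 0.4]
gripper_width: 0.0002
grip_force: 0.2
```

Emit:
move_arm([
  {"fingers":0,"dx":-0.01,"dy":0.03,"dz":0,"rx":0,"ry":0,"rz":0},
  {"fingers":0,"dx":0,"dy":0.03,"dz":0,"rx":0,"ry":0,"rz":0},
  {"fingers":0,"dx":0,"dy":0,"dz":0,"rx":0,"ry":0,"rz":0},
])

```text
time_s: 19.15
eef_pos: [0.5944, -0.023, 0.0463]
tool_rot: [[-0.109, 0.994, -0.023], [0.972, 0.112, 0.208], [0.209, 0.0, -0.978]]
ft_force: [0.4, -1.8, 0.6]
gripper_width: 0.0002
grip_force: 0.6
```

Emit:
move_arm([
  {"fingers":0,"dx":0,"dy":0.03,"dz":0,"rx":0,"ry":0,"rz":0},
  {"fingers":0,"dx":0,"dy":0,"dz":0,"rx":0,"ry":0,"rz":0},
])

```text
time_s: 19.35
eef_pos: [0.5946, -0.0224, 0.0463]
tool_rot: [[-0.109, 0.994, -0.022], [0.972, 0.111, 0.207], [0.208, 0.001, -0.978]]
ft_force: [1.3, -2.8, -0.1]
gripper_width: 0.0002
grip_force: 2.1
```

```bash
python3 - <<'E'
from plant import readout
print(readout.get_state()['ft_force'])
E
python3 w.py v|head -1
```

```text
[ 1.25591662 -2.80870753 -0.05219368]
19.35 [ 0.59457759 -0.02243141  0.04634979] [ 1.25591662 -2.80870753 -0.05219368] 0.00020935901749808374 [[-0.109, 0.994, -0.022], [0.972, 0.111, 0.207], [0.208, 0.001, -0.978]] [-0.31  0.72  1.46  0.22  1.06 -0.54]
```

View pics/v.png

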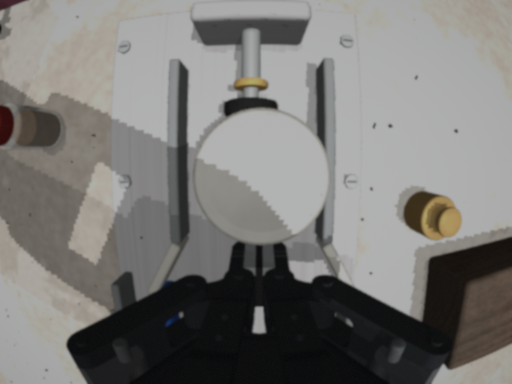

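The lid at (260,175) now bears on the black pad at (250,104), upright, with about 3 N. I'll press a bit more.

Emit:
move_arm([
  {"fingers":0,"dx":0,"dy":0.03,"dz":0,"rx":0,"ry":0,"rz":0},
  {"fingers":0,"dx":0,"dy":0,"dz":0,"rx":0,"ry":0,"rz":0},
  {"fingers":0,"dx":0,"dy":0,"dz":0,"rx":0,"ry":0,"rz":0},
])

```text
time_s: 20.0
eef_pos: [0.5946, -0.0216, 0.0463]
tool_rot: [[-0.109, 0.994, -0.022], [0.972, 0.111, 0.207], [0.208, 0.001, -0.978]]
ft_force: [1.0, -6.4, -0.2]
gripper_width: -0.0
grip_force: 3.2
```

Emit:
move_arm([
  {"fingers":0,"dx":0,"dy":0.03,"dz":0,"rx":0,"ry":0,"rz":0},
  {"fingers":0,"dx":0,"dy":0,"dz":0,"rx":0,"ry":0,"rz":0},
  {"fingers":0,"dx":0,"dy":0,"dz":0,"rx":0,"ry":0,"rz":0},
])

```text
time_s: 20.3
eef_pos: [0.5947, -0.0211, 0.0464]
tool_rot: [[-0.109, 0.994, -0.022], [0.972, 0.111, 0.207], [0.208, 0.001, -0.978]]
ft_force: [1.3, -7.6, -1.4]
gripper_width: 0.0003
grip_force: 4.0
```

The press is about 7.6 N and held. Now I'll back off gently and lift.

Emit:
move_arm([
  {"fingers":0,"dx":0.005,"dy":-0.05,"dz":0,"rx":0,"ry":0,"rz":0},
  {"fingers":0,"dx":0.01,"dy":-0.1,"dz":0,"rx":0,"ry":0,"rz":0},
  {"fingers":0,"dx":0.02,"dy":-0.2,"dz":0,"rx":0,"ry":0,"rz":0},
  {"fingers":0,"dx":0.03,"dy":-0.3,"dz":0,"rx":0,"ry":0,"rz":0},
  {"fingers":0,"dx":0,"dy":0,"dz":0.3,"rx":0,"ry":0,"rz":0},
])

```text
time_s: 20.8
eef_pos: [0.5959, -0.0406, 0.0546]
tool_rot: [[-0.108, 0.994, -0.025], [0.972, 0.11, 0.209], [0.21, -0.001, -0.978]]
ft_force: [-0.7, -0.1, -0.1]
gripper_width: 0.0001
grip_force: 0.0
```

Emit:
move_arm([
  {"fingers":0,"dx":0,"dy":0,"dz":0.7,"rx":0,"ry":0,"rz":0},
  {"fingers":0,"dx":0,"dy":0,"dz":1,"rx":0,"ry":0,"rz":0},
  {"fingers":0,"dx":0,"dy":0,"dz":1,"rx":0,"ry":0,"rz":0},
  {"fingers":0,"dx":0,"dy":0,"dz":1,"rx":0,"ry":0,"rz":0},
  {"fingers":0,"dx":0,"dy":0,"dz":0,"rx":0,"ry":0,"rz":0},
])

```text
time_s: 21.3
eef_pos: [0.5978, -0.04, 0.1711]
tool_rot: [[-0.111, 0.994, -0.016], [0.972, 0.111, 0.206], [0.206, 0.008, -0.978]]
ft_force: [1.0, 0.2, 0.1]
gripper_width: -0.0001
grip_force: 0.0
```

```bash
python3 t.py x
```

```text
tcp tray mm [6.9 2.6] [ 0.59783029 -0.04004114  0.17112695] 21.3
wrist {'lid': [(np.float32(6.2), np.float32(65.8), np.float32(30.3)), (np.float32(-12.2), np.float32(-28.6), np.float32(33.0)), (np.float32(7.0), np.float32(-42.2), np.float32(29.8))], 'open': [(np.float32(9.8), np.float32(61.4), np.float32(26.4)), (np.float32(-19.4), np.float32(-73.4), np.float32(27.3)), (np.float32(69.0), np.float32(-80.6), np.float32(26.2))]}
top {'lid': [], 'open': [(np.float32(-19.0), np.float32(116.6), np.float32(26.9))]}
lidded_tin_mid 0.78 [ 5.8 63.3]
lidded_tin_mid 0.62 [ 8.7 69. ]
open_tin_mid 0.54 [-22.1 -73.3]
open_tin_mid 0.52 [-19.8 -73.1]
```

The lidded tin stands at (6,65) in the lane and the open tin at (-20,-73) in the bay. Both are inside the limits and the arm is clear.

```bash
python3 -c "
from plant import env
print(env.hand_in())"
```

```text
the job is handed in; nothing more can be done
None
```

I pushed the open tin back to about 73 mm behind the tray's origin, pressed the lidded tin on the stop pad with about 7.6 N and left it standing in the lane; the job is handed in, but no verdict came back.

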